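Hold the telescopic funnel out over the far jar

TASK

Stand the open glass jar upright in the middle of the empty cork seat on the filling stand's foot board and let go of it. Then grip the black handle of the stand's telescopic funnel arm across its thumb button, so that the button is squeezed in, and pull the arm out past its first stop all the way to its second (end) stop, where the funnel's spout hangs over the jar. The arm springs back if released, so finish while still gripping the handle and holding the arm fully out; leave everything else where it is.

Things in the scene. Friction and masses are not known exactly. Their poses are not given: they have to be found in the camera images.
- stand: Filling stand, fixed. Origin under the foot board (100 mm in x, y from -235 to +345 mm, 8 mm thick); y along the board, z up. Posts at y = +200 and +320 mm carry a level 26 mm steel outer tube, axis 150 mm up, mouth at y = +125, end at +365 mm. The telescopic arm (16 mm rod, black handle, orange funnel at its outer end) slides out of the mouth along the stand's -y.
- funnel_arm (a joint): How far the arm is out (m): 0 home, 0.080 first stop, 0.170 second stop (solid end of travel). A spring draws it home: 2.3 N at home, 4.8 N at the second stop. Locked at home until the thumb button is in. With the button held in it runs freely past the first stop; if let out there, it catches until squeezed again. Nothing catches at the second stop: it must be held.
- thumb_button (a joint): How far the thumb button is squeezed in (m): 0 out, 0.005 fully in; it frees the arm from 0.004 on. Spring: 1.4 N to start, 5 N fully in.
- handle (a point): Centre of the black handle on the rod, 150 mm above the shelf; moves with the arm; its axes are the stand's. Block 24 mm wide (x), 60 mm long (y), 24 mm high; 29 mm wide across the button when that is out. Bare rod for 25 mm on the tube side when home; funnel axis 90 mm away on the -y side. Nothing below it but the foot board.
- button_face (a point): Middle of the outer face of the grey thumb button, which stands 5 mm proud of the handle's +x side (away from the robot), at the middle of the handle. Face 34 mm long (y) by 18 mm high; squeezed in towards the stand's -x.
- spout (a point): Centre of the lower end of the funnel's spout (12 mm in diameter), 107 mm above the shelf; moves with the arm. The funnel widens to 70 mm across and its rim is 169 mm above the shelf. At the second stop the spout is right above the middle of the far seat.
- far_seat (a point): Middle of the top of the empty far seat: a flat cork disc 72 mm in diameter, its top 11 mm above the shelf, at y = -190 mm in the stand's frame.
- near_seat (a point): Middle of the top of the near seat, the same cork disc at y = -100 mm in the stand's frame, on which the closed jar stands.
- jar: Open clear glass jar, loose on the shelf: round cup about 56 mm in outer diameter at the rim, slightly narrower below, 75 mm high, 4 mm wall, 0.1 to 0.2 kg. Origin at the centre of its underside, z up.
- flip_jar: Closed, filled amber glass flip-top jar, 60 mm in diameter and 76 mm high, standing on the near seat. Origin under its centre. Leave alone.
- masala_dabba: Round closed steel masala box, 174 mm across, 83 mm high with its knob. Origin under its centre. Leave alone.
- kadai_clip: Flat steel kadai gripping clip, about 180 mm long and 12 mm thick, lying on the shelf. Leave alone.
- ghee_spoon: Small wooden spoon, 150 mm long, lying on the shelf. Leave alone.
- tumbler: Steel tumbler 68 mm across and 95 mm high. Leave alone.
- katori: Small steel bowl 100 mm across and 45 mm high. Leave alone.
- spice_bottle: Amber glass spice bottle with a steel cap, 52 mm across and 110 mm high. Leave alone.
Mind the look-alikes: they are no part of the job. Leave any green or purple look-alike of the jar alone.

How it is judged:
By the outcome, as a careful person would: the job done as asked, in the order asked, and still so for the second after the job is handed in, while the arm keeps its last pose, push and grip.
It also fails if it takes over 54 s, if anything falls off the work surface, if the arm or the gripper's body presses on something with over 40 N, if the wrist force passes 120 N, or if a joint passes its speed limit or range.

ROBOT

A 6-joint arm with a two-finger parallel gripper is mounted at the origin on the work surface. World frame = base frame: x ahead of the robot, y to its left, z up, the work surface at z = 0. Lengths are in m, angles in rad, forces in N, time in s.
With the tool pointing down it reaches from about 0.375 to 0.9 m from the base axis. Payload 3.1 kg.
Tool frame: the origin (TCP) lies midway between the tips of the shut fingers; the grasp point (between the pads) lies manip.hold_point_z behind it (manip.hold_point_z is the distance from the TCP to the grasp point, in m); z points along the fingers, y is the direction in which the jaws open and shut (so a half turn about z gives the same grasp; the last joint's range is limited). The gripper opens to 85 mm and grips with 20 to 120 N. Pads are 22 mm wide; open, the fingers measure 114 mm over their backs; the gripper's body (76 mm by 85 mm) begins 54 mm behind the grasp point. The pads swing forward as they close: fully open they stand 13 mm farther back than shut.
Start: joints at [0.947, 0.527, 1.433, -0, 1.181, -0.178], TCP at [0.269, 0.564, 0.231] pointing down, gripper open.
Joint ranges: [-3.08, 3.08], [-0.75, 2.2], [0.22, 2.44], [-1.43, 4.57], [0, 2.65], [-2.85, 2.85]. Speed limits (rad/s): [2.79, 2.79, 3.14, 3.14, 3.14, 3.14].

INTERFACE

Orientations are given as a unit quaternion [x, y, z, w].
In Python, from station import manip, snapshot, workorder, models gives the robot as it stands.
- The arm moves only by the tool jog_arm, never from a script. Its argument "commands" is a list of rows, each a list of 5 numbers: the opening in per cent of the stroke, from 0 (shut) to 100 (fully open), then the shift along the world's x, y, z in cm, then the turn about the world's z in rad. A call has 1 to 8 rows; each row shifts and turns the pose as measured when the row begins; what a row does not reach is not made up. A row lasts 1/12 s, in which the tool goes at most 41.7 mm and 7.16 degrees, less where a joint would pass 70% of its speed; a pose out of reach is approached as far as the arm can. A call with a gripper value outside its range is refused whole. The fingers move at their own pace and stop on an object; "squeeze" is the grip in N (left out, the last holds). Time passes only in rows, so rows that do not move let the fingers close. It gives the time, the measured TCP pose, the force and the opening at its end, in the units of the state.
- manip.sense(): the state, without advancing time (a new reading comes with each control period).
- snapshot(name): name is "scene" or "top"; returns a dict with "image" (384x512x3 uint8, red, green, blue), "intrinsics" (3x3 intrinsics, pixels), "extrinsics" (4x4, takes a point from camera to world coordinates). Camera axes: x right, y down, z forward; pixel columns grow to the right and rows downward; lengths in m; the calibration is good to about 2 mm. A picture is of the moment at which its call begins. There is no depth.
- workorder.sign_off(): hands the job in, once; it reports no verdict.
Trained networks look in a picture, given as the dict that the camera call returned (one of the last four; its "shot" number tells which), for a name from the list of things; names that differ only in an ending like _2 or _b are one class to them, and where a whole thing is asked for, a point or a joint stands for the part that bears it (a point fixed in the world has none). Each returns a list of dicts, best first, with "score" (0 to 1); they miss things now and then, are a little off and sometimes report something else, mostly with a low value. They report only what shows in the picture. A call takes as long as a camera call. They do not tell look-alikes from the thing itself.
- models.find_in(picture, name): "centre" ([x, y, z] in m, in world coordinates, good to about 4 mm: the middle of the surface that is visible of it).
- models.pinpoint(picture, name): "centre" ([x, y, z] in m, in world coordinates, good to about 4 mm: a listed point, or the origin of a listed thing).
The state is a dict: "t": time; "q": joint angles; "qd": joint speeds; "tau": joint torques, N m; "tcp_pos": TCP position; "tool_rot": TCP orientation; "force": force on the tool from outside, world axes, zero at the start; "ft_torque": the same for the moment, N m; "finger_gap": opening from 0.0 (shut) to 1.0 (fully open).
Only numpy, scipy, OpenCV 4.12 (cv2) and the standard library are available. Lean on these libraries where they do the work, as an engineer would, in place of code of your own. Each camera call takes 0.05 s, during which the arm holds its last target. There are 200 camera calls.

## Working session

There is one attempt and no reset: what is moved stays moved. The work goes in short steps, Python scripts to look and compute and a tool call to move; the robot and the scene stay as the last step left them, time stands still between calls to the robot, and variables do not carry over. Pictures are saved under pics/ and viewed, about 8 in all and at most 12, crops included, and the job is handed in when it is done.

Besides the shell and the picture viewer there is one more tool, called by a JSON object that holds its "op" and its "data". jog_arm: Moves the arm, as the interface text tells. Its arguments: {"type":"object","properties":{"commands":{"type":"array","items":{"type":"array","items":{"type":"number"}}},"squeeze":{"type":"number"}},"required":["commands"]}

```bash
mkdir -p pics; cat > h.py <<'E'
import numpy as np, cv2
from station import manip, snapshot, workorder, models
def save(p,n): cv2.imwrite(f"pics/{n}.png",cv2.cvtColor(p["image"],cv2.COLOR_RGB2BGR))
def proj(p,X):
    T=np.linalg.inv(p["extrinsics"]);c=T[:3,:3]@np.array(X)+T[:3,3];u=p["intrinsics"]@c;return (u[:2]/u[2]).round(0)
E
python3 - <<'E'
from h import *
print(manip.hold_point_z, manip.sense()["tool_rot"])
for n in ["scene","top"]:
    p=snapshot(n);save(p,n)
    for k in ["handle","button_face","spout","far_seat","near_seat","stand","jar","flip_jar"]:
        print(n,k,[(np.round(d["centre"],3).tolist(),round(d["score"],2),proj(p,d["centre"]).tolist()) for d in models.pinpoint(p,k)[:3]])
a=cv2.imread("pics/scene.png");b=cv2.imread("pics/top.png")
E
```

```text
0.0187 [ 2.21060761e-01  9.75259442e-01 -9.92297914e-04 -4.19448043e-04]
scene handle [([0.543, 0.156, 0.147], 0.62, [294.0, 122.0]), ([0.553, 0.158, 0.153], 0.39, [298.0, 122.0])]
scene button_face [([0.559, -0.015, 0.008], 0.59, [264.0, 203.0]), ([0.552, 0.156, 0.152], 0.41, [297.0, 122.0]), ([0.563, -0.012, 0.015], 0.27, [266.0, 201.0])]
scene spout [([0.556, 0.067, 0.107], 0.65, [280.0, 158.0])]
scene far_seat [([0.54, 0.157, 0.148], 0.66, [293.0, 121.0]), ([0.576, -0.104, 0.011], 0.57, [251.0, 231.0]), ([0.558, -0.014, 0.012], 0.51, [264.0, 201.0])]
scene near_seat [([0.542, 0.156, 0.149], 0.74, [294.0, 122.0]), ([0.559, -0.011, 0.015], 0.67, [264.0, 200.0])]
scene stand [([0.549, 0.087, -0.002], 0.88, [280.0, 176.0])]
scene jar [([0.552, -0.272, -0.003], 0.92, [204.0, 284.0]), ([0.445, -0.412, 0.002], 0.77, [127.0, 310.0]), ([0.456, -0.314, 0.005], 0.72, [160.0, 276.0])]
scene flip_jar [([0.564, -0.011, 0.013], 0.65, [266.0, 201.0])]
top handle [([0.541, 0.164, 0.154], 0.86, [163.0, 190.0]), ([0.452, -0.311, 0.002], 0.6, [329.0, 230.0])]
top button_face [([0.556, 0.159, 0.155], 0.61, [165.0, 185.0])]
top spout [([0.553, 0.069, 0.103], 0.73, [201.0, 189.0])]
top far_seat [([0.573, -0.1, 0.012], 0.56, [260.0, 188.0]), ([0.565, -0.01, 0.011], 0.15, [230.0, 190.0])]
top near_seat [([0.565, -0.013, 0.012], 0.96, [231.0, 190.0]), ([0.368, 0.003, 0.0], 0.32, [224.0, 256.0]), ([0.574, -0.1, 0.013], 0.31, [261.0, 187.0])]
top stand [([0.549, 0.089, 0.003], 0.98, [198.0, 194.0])]
top jar [([0.349, -0.34, 0.001], 0.88, [339.0, 265.0]), ([0.455, -0.314, 0.004], 0.73, [331.0, 229.0]), ([0.55, -0.266, 0.002], 0.65, [315.0, 197.0])]
top flip_jar [([0.552, 0.087, 0.003], 0.74, [198.0, 194.0]), ([0.562, -0.013, 0.008], 0.57, [231.0, 191.0])]
```

View pics/scene.png

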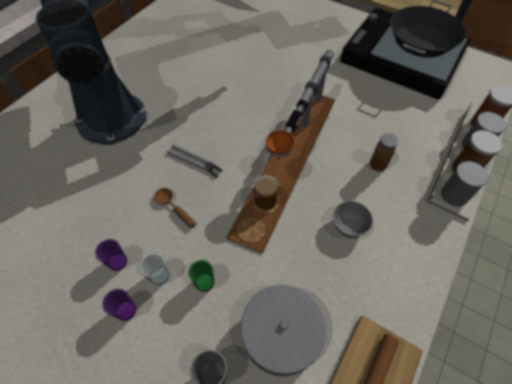

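View pics/top.png

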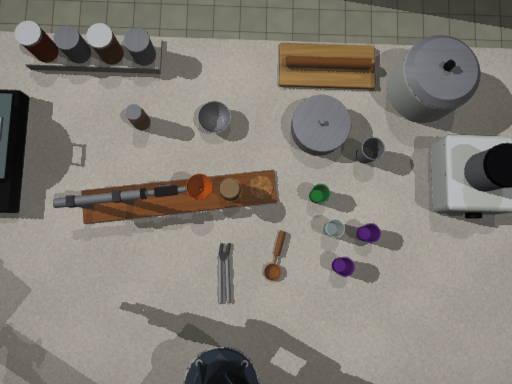

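The scene picture shows the clear jar at about (155,268), between two purple look-alikes and a green one. In the top view it is at (334,229). The stand's empty far seat is at (262,187) in the top view. Next I fit the stand's pose and overlay the models on close crops.

```bash
cat >> h.py <<'E'
def circ(r,c,z,n=48):
    a=np.linspace(0,2*np.pi,n);return [(c[0]+r*np.cos(t),c[1]+r*np.sin(t),z) for t in a]
def S(o,th,x,y,z): return (o[0]+x*np.cos(th)-y*np.sin(th),o[1]+x*np.sin(th)+y*np.cos(th),z)
def projf(p,X):
    T=np.linalg.inv(p["extrinsics"]);c=T[:3,:3]@np.array(X)+T[:3,3];u=p["intrinsics"]@c;return u[:2]/u[2]
def crop(p,c,half,f,polys):
    im=cv2.cvtColor(p["image"],cv2.COLOR_RGB2BGR);x0,y0=[int(v)-half for v in projf(p,c)];x0=max(x0,0);y0=max(y0,0)
    g=cv2.resize(im[y0:y0+2*half,x0:x0+2*half],None,fx=f,fy=f,interpolation=cv2.INTER_CUBIC)
    for P,col in polys: cv2.polylines(g,[np.int32([(projf(p,q)-[x0,y0]+.5)*f for q in P])],False,col,1)
    return g
E
python3 - <<'E'
from h import *
from scipy.optimize import least_squares
L=dict(handle=(0,.07,.15),spout=(0,-.02,.107),far_seat=(0,-.19,.011),near_seat=(0,-.1,.011),stand=(0,0,0),button_face=(.0172,.07,.15))
obs=[];J=[];ps={}
for n in ["scene","top"]*2:
    p=ps[n]=snapshot(n)
    for k,l in L.items():
        for d in models.pinpoint(p,k):
            e=S((.55,.088),.131,*l)
            if np.linalg.norm(np.array(d["centre"])-e)<.02: obs.append((l,d["centre"],k,n))
    for d in models.pinpoint(p,"jar"):
        if np.hypot(d["centre"][0]-.455,d["centre"][1]+.314)<.03:J.append(np.round(d["centre"],4).tolist())
r=least_squares(lambda v:np.concatenate([np.array(S(v[:2],v[2],*l))[:2]-c[:2] for l,c,_,_ in obs]),[.55,.088,.131],loss="soft_l1",f_scale=.003)
print(len(obs),r.x,"jar",J); o,th=r.x[:2],r.x[2]
for k,l in L.items(): print(k,np.round(S(o,th,*l),4))
j=np.mean(J,0)
R=(0,0,255);G=(0,255,0);C=(255,255,0)
rows=[]
for n in ["scene","top"]:
    p=ps[n]
    pl=[(circ(.036,S(o,th,0,-.19,0),.011),G),([S(o,th,x,y,.008) for x,y in [(-.05,-.235),(.05,-.235),(.05,.345),(-.05,.345),(-.05,-.235)]],R),
     ([S(o,th,x,y,.162) for x,y in [(-.012,.04),(.012,.04),(.012,.1),(-.012,.1),(-.012,.04)]],C),(circ(.035,S(o,th,0,-.02,0),.169),C)]
    rows.append(np.hstack([crop(p,(*j[:2],.04),25,6,[(circ(.028,j,.075),R),(circ(.026,j,0),G)]),crop(p,S(o,th,0,-.06,.05),75,2,pl)[:300,:300]]))
    rows[-1]=np.hstack([rows[-1]])
cv2.imwrite("pics/c1.png",np.vstack(rows))
E
```

```text
24 [0.54952631 0.0881303  0.13879114] jar [[0.4538, -0.3139, 0.0005], [0.4534, -0.3123, 0.0002], [0.4577, -0.3113, 0.0019], [0.4535, -0.3143, 0.0023]]
handle [0.5398 0.1575 0.15  ]
spout [0.5523 0.0683 0.107 ]
far_seat [ 0.5758 -0.1     0.011 ]
near_seat [ 0.5634 -0.0109  0.011 ]
stand [0.5495 0.0881 0.    ]
button_face [0.5569 0.1598 0.15  ]
```

View pics/c1.png

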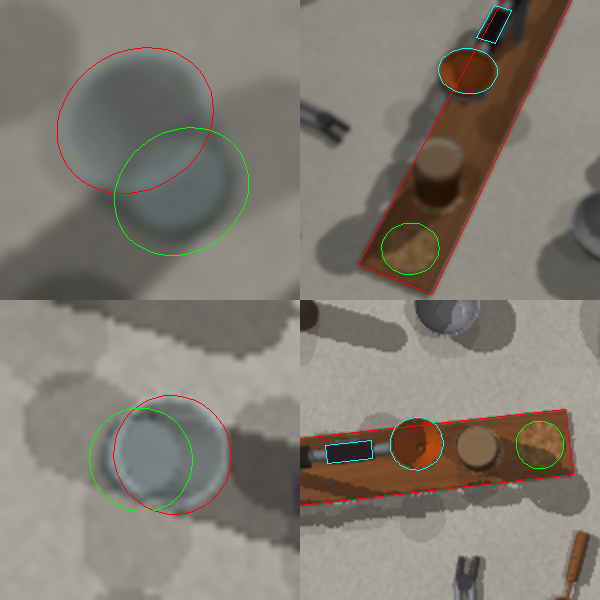

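Both overlays fit: the stand outline, far seat, handle and funnel all line up, and the jar stands upright at (0.454,-0.313). Moving to above the jar.

{"op": "jog_arm", "data": {"commands": [[100,1.25,-3.85,0,-0.07],[100,1.25,-3.85,0,-0.07],[100,1.25,-3.85,0,-0.07],[100,1.25,-3.85,0,-0.07],[100,1.25,-3.85,0,-0.07],[100,1.25,-3.85,0,-0.07],[100,1.25,-3.85,0,-0.07],[100,1.25,-3.85,0,-0.07]], "squeeze": 30}}

```text
t: 3.17
tcp_pos: [0.3695, 0.2543, 0.2321]
tool_rot: [0.487, 0.874, 0.005, 0.003]
force: [1.0, -0.7, 0.0]
finger_gap: 0.999
```

{"op": "jog_arm", "data": {"commands": [[100,1.25,-3.85,0,-0.07],[100,1.25,-3.85,0,-0.07],[100,1.25,-3.85,0,-0.07],[100,1.25,-3.85,0,-0.07],[100,0.3,-3.75,0,-0.07],[100,0.3,-3.75,0,-0.07],[100,0.3,-3.75,0,-0.07],[100,0.3,-3.75,0,-0.07]]}}

```text
t: 3.83
tcp_pos: [0.4352, -0.0636, 0.2353]
tool_rot: [0.719, 0.695, 0.007, 0.01]
force: [0.6, -0.8, 0.8]
finger_gap: 1.003
```

{"op": "jog_arm", "data": {"commands": [[100,0.3,-3.75,0,-0.07],[100,0.3,-3.75,0,-0.07],[100,0.3,-3.75,0,-0.07],[100,0.3,-3.75,0,-0.07],[100,0,0,0,0]]}}

```text
t: 4.25
tcp_pos: [0.4487, -0.2301, 0.2374]
tool_rot: [0.816, 0.578, 0.006, 0.016]
force: [0.6, 0.2, 0.7]
finger_gap: 0.998
```

{"op": "jog_arm", "data": {"commands": [[100,0.2,-2.8,0,-0.05],[100,0.2,-2.8,0,-0.05],[100,0.1,-2.7,0,-0.05],[100,0,0,-2,0],[100,0,0,-3,0],[100,0,0,-3,0],[100,0,0,0,0]]}}

```text
t: 4.83
tcp_pos: [0.4551, -0.3222, 0.1582]
tool_rot: [0.86, 0.51, 0.007, 0.022]
force: [-0.3, 0.5, -0.3]
finger_gap: 0.999
```

```bash
cat >> h.py <<'E'
from scipy.spatial.transform import Rotation as Ro
def state():
    s=manip.sense();R=Ro.from_quat(s["tool_rot"]).as_matrix()
    print("t",round(s["t"],2),"tcp",np.round(s["tcp_pos"],4),"hold",np.round(np.array(s["tcp_pos"])-R[:,2]*.0187,4),"jaw",round(np.arctan2(R[1,1],R[0,1]),3),"z",np.round(R[:,2],3),"q",np.round(s["q"],2),"gap",round(s["finger_gap"],3),"F",np.round(s["force"],1))
E
python3 -c "
from h import *
state()
p=snapshot('top');save(p,'t2');s=snapshot('scene')
for q in (p,s):print([np.round(d['centre'],4).tolist() for d in models.pinpoint(q,'jar')])
cv2.imwrite('pics/c2.png',np.hstack([crop(p,(.454,-.313,.05),50,4,[]),crop(s,(.454,-.313,.05),50,4,[])]))"
```

```text
t 4.83 tcp [ 0.4551 -0.3222  0.1582] hold [ 0.4545 -0.3216  0.1768] jaw -0.5 z [ 0.033 -0.031 -0.999] q [-0.82  0.52  1.71  0.    0.87 -0.32] gap 0.999 F [-0.3  0.5 -0.3]
[[0.5522, -0.268, 0.0012], [0.4537, -0.3151, 0.0016]]
[[0.346, -0.3382, 0.0027], [0.555, -0.2703, -0.0], [0.4587, -0.3163, 0.0026], [0.4455, -0.4115, -0.0011]]
```

View pics/c2.png

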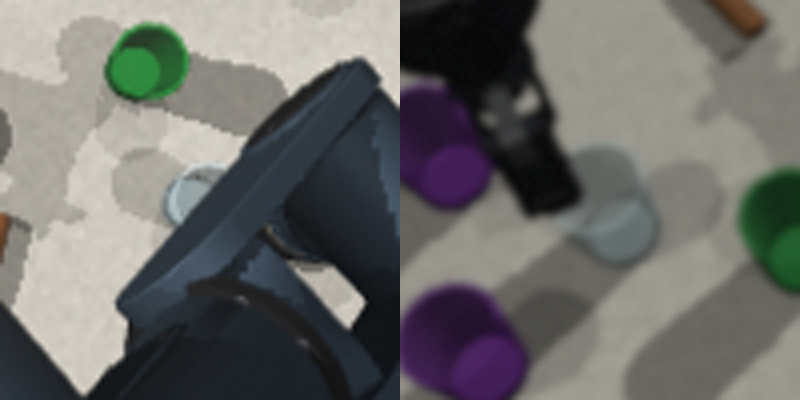

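The jar lies between the fingers, and both views place it at about (0.455,-0.315). Correcting y and going down.

{"op": "jog_arm", "data": {"commands": [[100,0,0.7,0,0],[100,0,0,-2.5,0],[100,0,0,-2.5,0],[100,0,0,-2,0],[100,0,0,-1,0],[100,0,0,0,0]]}}

```text
t: 5.53
tcp_pos: [0.4656, -0.3199, 0.0948]
tool_rot: [0.858, 0.511, 0.011, 0.04]
force: [-0.7, -0.3, -0.3]
finger_gap: 1.001
```

```bash
python3 -c "
from h import *
state()"
```

```text
t 5.53 tcp [ 0.4656 -0.3199  0.0948] hold [ 0.4645 -0.3188  0.1134] jaw -0.495 z [ 0.061 -0.058 -0.996] q [-0.8   0.62  1.76  0.01  0.68 -0.31] gap 1.001 F [-0.7 -0.3 -0.3]
```

{"op": "jog_arm", "data": {"commands": [[100,0,0,0,0],[100,0,0,0,0],[100,0,0,0,0],[100,0,0,0,0]]}}

```text
t: 5.87
tcp_pos: [0.4679, -0.3209, 0.0994]
tool_rot: [0.858, 0.512, 0.012, 0.044]
force: [-0.6, -0.6, 0.2]
finger_gap: 0.998
```

{"op": "jog_arm", "data": {"commands": [[100,0,0,3,0],[100,0,0,3,0],[100,0,0,0,0]]}}

```text
t: 6.12
tcp_pos: [0.4677, -0.3208, 0.1618]
tool_rot: [0.858, 0.512, 0.012, 0.043]
force: [-0.5, -1.6, -0.0]
finger_gap: 1.005
```

```bash
python3 -c "
from h import *
state()"
```

```text
t 6.12 tcp [ 0.4677 -0.3208  0.1618] hold [ 0.4665 -0.3196  0.1804] jaw -0.494 z [ 0.065 -0.062 -0.996] q [-0.8   0.51  1.71  0.    0.82 -0.31] gap 1.005 F [-0.5 -1.6 -0. ]
```

{"op": "jog_arm", "data": {"commands": [[100,-2,1.5,0,0],[100,-2,1.5,0,0],[100,0,0,0,0]]}}

```text
t: 6.37
tcp_pos: [0.4291, -0.2926, 0.166]
tool_rot: [0.858, 0.512, 0.013, 0.049]
force: [0.0, 0.1, -0.1]
finger_gap: 1.002
```

{"op": "jog_arm", "data": {"commands": [[100,2,-1.5,0,0],[100,1,-1.5,0,0],[100,0,0,0,0]]}}

```text
t: 6.62
tcp_pos: [0.4588, -0.3223, 0.1679]
tool_rot: [0.858, 0.511, 0.014, 0.05]
force: [0.1, 0.0, 0.8]
finger_gap: 1.003
```

{"op": "jog_arm", "data": {"commands": [[100,0,0,4,0],[100,0,0,4,0],[100,0,0,0,0]]}}

```text
t: 6.87
tcp_pos: [0.4575, -0.3211, 0.2471]
tool_rot: [0.858, 0.511, 0.013, 0.046]
force: [-0.3, -0.8, 0.8]
finger_gap: 1.002
```

{"op": "jog_arm", "data": {"commands": [[100,0,0,0,0],[100,0,0,0,0],[100,0,0,0,0],[100,0,0,0,0],[100,0,0,0,0],[100,0,0,0,0]]}}

```text
t: 7.37
tcp_pos: [0.4554, -0.3184, 0.2448]
tool_rot: [0.858, 0.511, 0.012, 0.043]
force: [0.5, 0.5, -0.6]
finger_gap: 1.002
```

{"op": "jog_arm", "data": {"commands": [[100,0,0,-1,0],[100,0,0,-1,0],[100,0,0,-1,0],[100,0,0,-1,0],[100,0,0,-1,0],[100,0,0,-1,0],[100,0,0,0,0],[100,0,0,0,0]]}}

```text
t: 8.13
tcp_pos: [0.4545, -0.3176, 0.1769]
tool_rot: [0.859, 0.511, 0.012, 0.041]
force: [0.2, 0.1, 0.4]
finger_gap: 1.0
```

{"op": "jog_arm", "data": {"commands": [[100,0,0,4.1,0],[100,0,0,4.1,0],[100,0,0,4.1,0],[100,0,0,0,0],[100,0,0,0,0]]}}

```text
t: 8.55
tcp_pos: [0.4526, -0.3159, 0.3013]
tool_rot: [0.859, 0.511, 0.011, 0.037]
force: [-0.0, 0.4, -0.8]
finger_gap: 1.003
```

{"op": "jog_arm", "data": {"commands": [[100,0,0,-4.1,0],[100,0,0,-4.1,0],[100,0,0,-4.1,0],[100,0,0,0,0],[100,0,0,0,0]]}}

```text
t: 8.97
tcp_pos: [0.4554, -0.3186, 0.1797]
tool_rot: [0.859, 0.511, 0.013, 0.045]
force: [0.7, -0.4, 0.9]
finger_gap: 1.002
```

{"op": "jog_arm", "data": {"commands": [[100,0,0,4.1,0],[100,0,0,4.1,0],[100,0,0,4.1,0],[100,0,0,4.1,0],[100,0,0,4.1,0],[100,0,0,0,0]]}}

```text
t: 9.47
tcp_pos: [0.4524, -0.3156, 0.3943]
tool_rot: [0.859, 0.511, 0.012, 0.042]
force: [0.4, -0.6, 0.6]
finger_gap: 1.0
```

{"op": "jog_arm", "data": {"commands": [[100,0,0,-1.2,0],[100,0,0,-1.2,0],[100,0,0,-1.2,0],[100,0,0,-1.2,0],[100,0,0,-1.2,0],[100,0,0,-1.2,0],[100,0,0,-1.2,0],[100,0,0,-1.2,0]]}}

```text
t: 10.13
tcp_pos: [0.4519, -0.3145, 0.3051]
tool_rot: [0.858, 0.511, 0.015, 0.054]
force: [-0.0, 0.8, -0.3]
finger_gap: 1.001
```

{"op": "jog_arm", "data": {"commands": [[100,0,0,-0.7,0],[100,0,0,-0.7,0],[100,0,0,-0.7,0],[100,0,0,-0.7,0],[100,0,0,-0.7,0],[100,0,0,-0.7,0],[100,0,0,-0.7,0],[100,0,0,-0.7,0]]}}

```text
t: 10.8
tcp_pos: [0.4502, -0.3125, 0.2424]
tool_rot: [0.858, 0.511, 0.014, 0.052]
force: [-0.3, 0.3, -0.6]
finger_gap: 1.002
```

{"op": "jog_arm", "data": {"commands": [[100,0,0,-1,0],[100,0,0,-1,0],[100,0,0,-1,0],[100,0,0,-1,0],[100,0,0,-1,0],[100,0,0,-1,0],[100,0,0,-1,0],[100,0,0,0,0]]}}

```text
t: 11.47
tcp_pos: [0.4506, -0.3131, 0.1659]
tool_rot: [0.858, 0.511, 0.015, 0.053]
force: [-0.5, 1.6, -0.1]
finger_gap: 0.999
```

{"op": "jog_arm", "data": {"commands": [[100,0,0,2,0],[100,0,0,0,0],[100,0,0,2,0],[100,0,0,0,0],[100,0,0,2,0],[100,0,0,0,0],[100,0,0,2,0],[100,0,0,0,0]]}}

```text
t: 12.13
tcp_pos: [0.4507, -0.3134, 0.2451]
tool_rot: [0.858, 0.511, 0.014, 0.052]
force: [0.1, -0.9, 1.0]
finger_gap: 0.999
```

{"op": "jog_arm", "data": {"commands": [[100,0,0,-2,0],[100,0,0,0,0],[100,0,0,-2,0],[100,0,0,0,0],[100,0,0,-2,0],[100,0,0,0,0],[100,0,0,-2,0],[100,0,0,0,0]]}}

```text
t: 12.8
tcp_pos: [0.4513, -0.3139, 0.164]
tool_rot: [0.858, 0.511, 0.015, 0.054]
force: [-0.5, 0.6, -1.0]
finger_gap: 0.998
```

{"op": "jog_arm", "data": {"commands": [[100,0,0,4.1,0],[100,0,0,0,0],[100,0,0,0,0],[100,0,0,4.1,0],[100,0,0,0,0],[100,0,0,0,0]]}}

```text
t: 13.3
tcp_pos: [0.453, -0.3154, 0.2532]
tool_rot: [0.858, 0.511, 0.015, 0.056]
force: [-0.9, 0.3, -0.7]
finger_gap: 1.001
```

{"op": "jog_arm", "data": {"commands": [[100,0,0,4.1,0],[100,0,0,4.1,0],[100,0,0,0,0],[100,0,0,0,0],[100,0,0,0,0],[100,0,0,0,0]]}}

```text
t: 13.8
tcp_pos: [0.4527, -0.3149, 0.3401]
tool_rot: [0.858, 0.511, 0.016, 0.058]
force: [-0.2, -0.9, -0.3]
finger_gap: 1.002
```

```bash
python3 -c "
from h import *
state()"
```

```text
t 13.8 tcp [ 0.4527 -0.3149  0.3401] hold [ 0.4511 -0.3133  0.3586] jaw -0.495 z [ 0.086 -0.083 -0.993] q [-0.81  0.26  1.56  0.01  1.2  -0.32] gap 1.002 F [-0.2 -0.9 -0.3]
```

{"op": "jog_arm", "data": {"commands": [[100,0,0,0,-0.12],[100,0,0,0,-0.12],[100,0,0,0,-0.12],[100,0,0,0,-0.12],[100,0,0,0,-0.12],[100,0,0,0,-0.12],[100,0,0,0,-0.12],[100,0,0,0,-0.12]]}}

```text
t: 14.47
tcp_pos: [0.4473, -0.3102, 0.3272]
tool_rot: [0.998, 0.038, -0.018, 0.048]
force: [0.1, 0.0, -0.5]
finger_gap: 0.997
```

```bash
python3 -c "
from h import *
state()"
```

```text
t 14.47 tcp [ 0.4473 -0.3102  0.3272] hold [ 0.4479 -0.3084  0.3458] jaw -1.492 z [-0.033 -0.096 -0.995] q [-0.76  0.31  1.53 -0.1   1.26  0.76] gap 0.997 F [ 0.1  0.  -0.5]
```

{"op": "jog_arm", "data": {"commands": [[100,0,0,0,-0.12],[100,0,0,0,-0.12],[100,0,0,0,-0.12],[100,0,0,0,-0.12],[100,0,0,0,-0.12],[100,0,0,0,-0.12],[100,0,0,0,-0.12],[100,0,0,0,-0.12]]}}

```text
t: 15.13
tcp_pos: [0.4427, -0.3045, 0.3124]
tool_rot: [0.894, -0.444, -0.049, 0.024]
force: [-0.6, 0.2, 0.0]
finger_gap: 0.998
```

{"op": "jog_arm", "data": {"commands": [[100,0,0,-4.1,-0.12],[100,0,0,-4.1,-0.12],[100,0,0,-4.1,-0.12],[100,0,0,0,0]]}}

```text
t: 15.47
tcp_pos: [0.4422, -0.3041, 0.1849]
tool_rot: [0.795, -0.604, -0.053, 0.016]
force: [-1.3, 1.3, -0.4]
finger_gap: 0.999
```

```bash
python3 -c "
from h import *
state()"
```

```text
t 15.47 tcp [ 0.4422 -0.3041  0.1849] hold [ 0.4442 -0.3049  0.2035] jaw -2.867 z [-0.104  0.039 -0.994] q [-0.78  0.51  1.62 -0.05  1.11  2.11] gap 0.999 F [-1.3  1.3 -0.4]
```

{"op": "jog_arm", "data": {"commands": [[100,0,0,4.1,0],[100,0,0,4.1,0],[100,0,0,-4.1,0],[100,0,0,-4.1,0],[100,0,0,4.1,0],[100,0,0,4.1,0],[100,0,0,-4.1,0],[100,0,0,-4.1,0]]}}

```text
t: 16.13
tcp_pos: [0.4442, -0.3061, 0.1814]
tool_rot: [0.803, -0.592, -0.066, 0.014]
force: [0.2, 0.9, -1.4]
finger_gap: 0.993
```

```bash
python3 -c "
from h import *
state()"
```

```text
t 16.13 tcp [ 0.4442 -0.3061  0.1814] hold [ 0.4465 -0.3072  0.1999] jaw -2.837 z [-0.123  0.055 -0.991] q [-0.78  0.53  1.6  -0.05  1.13  2.08] gap 0.993 F [ 0.2  0.9 -1.4]
```

{"op": "jog_arm", "data": {"commands": [[100,-2.5,2,0,0],[100,2.5,-2,0,0],[100,-2.5,2,0,0],[100,2.5,-2,0,0],[100,-2.5,2,0,0],[100,2.5,-2,0,0],[100,0,0,0,0]]}}

```text
t: 16.72
tcp_pos: [0.4159, -0.2746, 0.1485]
tool_rot: [0.804, -0.575, -0.154, 0.0]
force: [3.1, -3.5, 1.9]
finger_gap: 0.997
```

```bash
python3 -c "
from h import *
state()"
```

```text
t 16.72 tcp [ 0.4159 -0.2746  0.1485] hold [ 0.4205 -0.2779  0.1663] jaw -2.789 z [-0.248  0.176 -0.953] q [-0.78  0.6   1.61 -0.05  1.23  2.06] gap 0.997 F [ 3.1 -3.5  1.9]
```

{"op": "jog_arm", "data": {"commands": [[100,2.5,-2,0,0],[100,-2.5,2,0,0],[100,2.5,-2,0,0],[100,-2.5,2,0,0],[100,0,0,0,0]]}}

```text
t: 17.13
tcp_pos: [0.406, -0.2616, 0.1399]
tool_rot: [0.802, -0.561, -0.205, -0.008]
force: [-0.6, 0.4, -0.4]
finger_gap: 0.997
```

```bash
python3 -c "
from h import *
state()"
```

```text
t 17.13 tcp [ 0.406  -0.2616  0.1399] hold [ 0.4119 -0.2662  0.157 ] jaw -2.752 z [-0.32   0.243 -0.916] q [-0.77  0.65  1.59 -0.05  1.32  2.04] gap 0.997 F [-0.6  0.4 -0.4]
```

{"op": "jog_arm", "data": {"commands": [[100,0,0,1,0.12],[100,0,0,1,0.12],[100,0,0,1,0.12],[100,0,0,1,0.12],[100,0,0,1,0.12],[100,0,0,1,0.12],[100,0,0,1,0.12],[100,0,0,1,0.12]]}}

```text
t: 17.8
tcp_pos: [0.4164, -0.2713, 0.2308]
tool_rot: [0.974, -0.108, -0.175, 0.092]
force: [0.3, 0.7, 0.4]
finger_gap: 1.001
```

{"op": "jog_arm", "data": {"commands": [[100,0,0,0.2,0.12],[100,0,0,0.2,0.12],[100,0,0,0.2,0.12],[100,0,0,0.2,0.12],[100,0,0,0.2,0.12],[100,0,0,0.2,0.12],[100,0,0,0.2,0.12],[100,0,0,0.2,0.12]]}}

```text
t: 18.47
tcp_pos: [0.4339, -0.2787, 0.2664]
tool_rot: [0.908, 0.369, -0.096, 0.173]
force: [0.3, -0.2, 0.4]
finger_gap: 1.003
```

```bash
python3 -c "
from h import *
state()"
```

```text
t 18.47 tcp [ 0.4339 -0.2787  0.2664] hold [ 0.4348 -0.2715  0.2836] jaw -0.76 z [-0.047 -0.386 -0.921] q [-0.59  0.31  1.78 -0.45  0.91  0.47] gap 1.003 F [ 0.3 -0.2  0.4]
```

{"op": "jog_arm", "data": {"commands": [[100,0,0,0,0.12],[100,0,0,0,0.12],[100,0,0,0,0.12],[100,0,0,0,0.12],[100,0,0,0,0.12],[100,0,0,0,0.12],[100,0,0,0,0.12],[100,0,0,0,0.12]]}}

```text
t: 19.13
tcp_pos: [0.4445, -0.2841, 0.2841]
tool_rot: [0.654, 0.727, -0.008, 0.212]
force: [-0.7, -0.1, 0.2]
finger_gap: 1.002
```

{"op": "jog_arm", "data": {"commands": [[100,-2.5,2,0,0],[100,2.5,-2,0,0],[100,-2.5,2,0,0],[100,2.5,-2,0,0],[100,-2.5,2,0,0],[100,2.5,-2,0,0],[100,0,0,0,0]]}}

```text
t: 19.72
tcp_pos: [0.4274, -0.2663, 0.2531]
tool_rot: [0.654, 0.741, -0.007, 0.154]
force: [2.5, -3.0, 1.7]
finger_gap: 1.002
```

```bash
python3 -c "
from h import *
state()"
```

```text
t 19.72 tcp [ 0.4274 -0.2663  0.2531] hold [ 0.4233 -0.2623  0.2709] jaw 0.149 z [ 0.22  -0.212 -0.952] q [-0.78  0.23  1.92  0.01  0.68 -0.91] gap 1.002 F [ 2.5 -3.   1.7]
```

{"op": "jog_arm", "data": {"commands": [[100,-2.5,2,0,0],[100,2.5,-2,0,0],[100,-2.5,2,0,0],[100,2.5,-2,0,0],[100,-2.5,2,0,0],[100,2.5,-2,0,0],[100,0,0,0,0]]}}

```text
t: 20.3
tcp_pos: [0.41, -0.2455, 0.2248]
tool_rot: [0.651, 0.753, -0.005, 0.093]
force: [2.3, -2.4, 1.6]
finger_gap: 1.001
```

{"op": "jog_arm", "data": {"commands": [[100,-2.5,2,0.5,0],[100,2.5,-2,0.5,0],[100,-2.5,2,0.5,0],[100,2.5,-2,0,0],[100,0,0,0,0],[100,0,0,0,0]]}}

```text
t: 20.8
tcp_pos: [0.3926, -0.2263, 0.2231]
tool_rot: [0.646, 0.761, -0.003, 0.054]
force: [-0.4, 0.8, -0.5]
finger_gap: 0.999
```

```bash
python3 -c "
from h import *
state()"
```

```text
t 20.8 tcp [ 0.3926 -0.2263  0.2231] hold [ 0.3911 -0.2249  0.2416] jaw 0.165 z [ 0.078 -0.074 -0.994] q [-0.77  0.27  1.93  0.    0.83 -0.94] gap 0.999 F [-0.4  0.8 -0.5]
```

{"op": "jog_arm", "data": {"commands": [[100,2.5,-2,0,0],[100,-2.5,2,0,0],[100,2.5,-2,0,0],[100,-2.5,2,0,0],[100,2.5,-2,0,0],[100,0,0,0,0],[100,0,0,0,0]]}}

```text
t: 21.38
tcp_pos: [0.4022, -0.2304, 0.2099]
tool_rot: [0.642, 0.767, -0.001, 0.021]
force: [1.0, -0.4, -0.8]
finger_gap: 1.001
```

```bash
python3 -c "
from h import *
state()"
```

```text
t 21.38 tcp [ 0.4022 -0.2304  0.2099] hold [ 0.4016 -0.2299  0.2286] jaw 0.177 z [ 0.03  -0.028 -0.999] q [-0.76  0.33  1.88  0.    0.89 -0.94] gap 1.001 F [ 1.  -0.4 -0.8]
```

{"op": "jog_arm", "data": {"commands": [[94,0.7,-1.2,-0.2,0],[94,0.8,-1.2,-0.2,0],[94,0.8,-1.2,-0.2,0],[94,0.8,-1.2,-0.5,0],[94,0.8,-1.2,-0.5,0],[94,0.7,-1.2,-0.5,0],[94,0.7,-1.2,-0.5,0],[94,0,0,-0.5,0]]}}

```text
t: 22.05
tcp_pos: [0.4788, -0.3426, 0.1945]
tool_rot: [0.638, 0.769, -0.005, 0.05]
force: [0.5, 1.9, 0.5]
finger_gap: 0.94
```

{"op": "jog_arm", "data": {"commands": [[94,0,0,-1,0],[94,0,0,-1.2,0],[94,0,0,-1.2,0],[94,0,0,-1.2,0],[94,0,0,-1.2,0],[94,0,0,-0.5,0],[94,0,0,0,0]]}}

```text
t: 22.63
tcp_pos: [0.4896, -0.3562, 0.1372]
tool_rot: [0.636, 0.769, -0.007, 0.066]
force: [-0.3, -0.5, 0.3]
finger_gap: 0.938
```

```bash
python3 -c "
from h import *
state()"
```

```text
t 22.63 tcp [ 0.4896 -0.3562  0.1372] hold [ 0.4879 -0.3544  0.1557] jaw 0.192 z [ 0.092 -0.094 -0.991] q [-0.81  0.58  1.67  0.    0.76 -1.  ] gap 0.938 F [-0.3 -0.5  0.3]
```

{"op": "jog_arm", "data": {"commands": [[94,-2.5,2.1,0.5,0],[94,2.5,-2.1,0.5,0],[94,-2.5,2.1,0.5,0],[94,2.5,-2.1,0.5,0],[94,-2.5,2.3,0.5,0],[94,1.5,-1.2,0.3,0],[94,0,0,0,0],[94,0,0,0,0]]}}

```text
t: 23.3
tcp_pos: [0.4665, -0.328, 0.1436]
tool_rot: [0.636, 0.771, -0.0, 0.007]
force: [-1.4, 0.5, -0.3]
finger_gap: 0.938
```

```bash
python3 -c "
from h import *
state()"
```

```text
t 23.3 tcp [ 0.4665 -0.328   0.1436] hold [ 0.4663 -0.3278  0.1623] jaw 0.192 z [ 0.01  -0.009 -1.   ] q [-0.81  0.57  1.66  0.    0.9  -1.  ] gap 0.938 F [-1.4  0.5 -0.3]
```

{"op": "jog_arm", "data": {"commands": [[94,-0.6,0.6,-0.5,0],[94,-0.5,0.5,-0.8,0],[94,0,0,-1,0],[94,0,0,-1,0],[94,0,0,-1,0],[94,0,0,0,0]]}}

```text
t: 23.8
tcp_pos: [0.463, -0.3248, 0.1046]
tool_rot: [0.636, 0.772, -0.002, 0.019]
force: [-0.1, -0.2, 0.9]
finger_gap: 0.942
```

```bash
python3 -c "
from h import *
state()"
```

```text
t 23.8 tcp [ 0.463  -0.3248  0.1046] hold [ 0.4625 -0.3243  0.1233] jaw 0.193 z [ 0.027 -0.026 -0.999] q [-0.81  0.62  1.72  0.    0.77 -1.  ] gap 0.942 F [-0.1 -0.2  0.9]
```

{"op": "jog_arm", "data": {"commands": [[94,-0.5,0.5,0,0],[94,-0.5,0.5,-0.6,0],[94,-0.3,0.3,-0.8,0],[94,-0.2,0.2,-0.8,0],[94,0,0,0,0]]}}

```text
t: 24.22
tcp_pos: [0.4486, -0.3107, 0.0818]
tool_rot: [0.636, 0.772, -0.002, 0.02]
force: [-0.2, -0.0, -0.6]
finger_gap: 0.938
```

```bash
python3 -c "
from h import *
state()"
```

```text
t 24.22 tcp [ 0.4486 -0.3107  0.0818] hold [ 0.448  -0.3101  0.1004] jaw 0.193 z [ 0.029 -0.028 -0.999] q [-0.81  0.64  1.78  0.    0.68 -1.01] gap 0.938 F [-0.2 -0.  -0.6]
```

{"op": "jog_arm", "data": {"commands": [[94,0.1,0,-0.8,0],[94,0,0,-1,0],[94,0,0,-1,0],[94,0,0,-1,0],[94,0,0,-0.8,0],[94,0,0,-0.3,0],[94,0,0,0,0]]}}

```text
t: 24.8
tcp_pos: [0.4507, -0.3118, 0.0275]
tool_rot: [0.636, 0.772, -0.002, 0.021]
force: [0.8, 0.5, 0.3]
finger_gap: 0.94
```

```bash
python3 -c "
from h import *
state()
s=snapshot('scene')
print([np.round(d['centre'],4).tolist() for d in models.pinpoint(s,'jar')])
cv2.imwrite('pics/c3.png',crop(s,(.454,-.313,.05),40,8,[]))"
```

```text
t 24.8 tcp [ 0.4507 -0.3118  0.0275] hold [ 0.4501 -0.3112  0.0462] jaw 0.193 z [ 0.03  -0.03  -0.999] q [-0.81  0.73  1.8   0.    0.57 -1.  ] gap 0.94 F [0.8 0.5 0.3]
[[0.4521, -0.3155, 0.0013], [0.448, -0.4105, -0.0034], [0.3485, -0.3375, 0.0037], [0.556, -0.2702, 0.0016]]
```

View pics/c3.png

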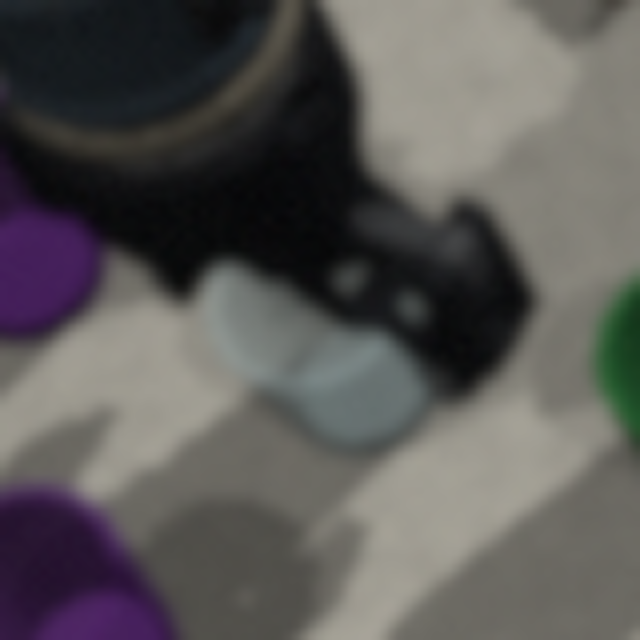

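The jar sits between the fingers and is still upright. Closing.

{"op": "jog_arm", "data": {"commands": [[60,0.1,-0.25,0,0],[50,0,0,0,0],[50,0,0,0,0],[50,0,0,0,0],[50,0,0,0,0],[50,0,0,0,0]], "squeeze": 40}}

```text
t: 25.4
tcp_pos: [0.453, -0.3157, 0.0302]
tool_rot: [0.636, 0.772, -0.002, 0.024]
force: [0.6, 0.1, -1.7]
finger_gap: 0.63
```

```bash
python3 -c "
from h import *
state()"
```

```text
t 25.4 tcp [ 0.453  -0.3157  0.0302] hold [ 0.4524 -0.3151  0.0488] jaw 0.193 z [ 0.034 -0.033 -0.999] q [-0.81  0.73  1.79  0.    0.57 -1.01] gap 0.63 F [ 0.6  0.1 -1.7]
```

{"op": "jog_arm", "data": {"commands": [[50,0,0,2,0],[50,0,0,3,0],[50,0,0,3,0],[50,0,0,1.5,0],[50,0,0,0,0]]}}

```text
t: 25.82
tcp_pos: [0.4502, -0.313, 0.1258]
tool_rot: [0.636, 0.772, -0.002, 0.019]
force: [0.2, -0.0, -2.4]
finger_gap: 0.628
```

```bash
python3 -c "
from h import *
state()"
```

```text
t 25.82 tcp [ 0.4502 -0.313   0.1258] hold [ 0.4497 -0.3125  0.1445] jaw 0.193 z [ 0.027 -0.027 -0.999] q [-0.81  0.56  1.75  0.    0.79 -1.01] gap 0.628 F [ 0.2 -0.  -2.4]
```

{"op": "jog_arm", "data": {"commands": [[50,0.6,1.1,0,0],[50,1.1,2,0,-0.01],[50,1.1,2,0,-0.01],[50,1.1,2,0,-0.01],[50,1.1,2,0,-0.01],[50,1.1,2,0,-0.01],[50,0.6,1,0,0],[50,0,0,0,0]]}}

```text
t: 26.48
tcp_pos: [0.5154, -0.1796, 0.1168]
tool_rot: [0.658, 0.753, -0.003, 0.012]
force: [-0.2, -0.5, -1.0]
finger_gap: 0.632
```

```bash
python3 -c "
from h import *
state()"
```

```text
t 26.48 tcp [ 0.5154 -0.1796  0.1168] hold [ 0.5151 -0.1792  0.1355] jaw 0.135 z [ 0.014 -0.019 -1.   ] q [-0.53  0.58  1.75 -0.01  0.79 -0.66] gap 0.632 F [-0.2 -0.5 -1. ]
```

{"op": "jog_arm", "data": {"commands": [[50,0.6,0.9,0.1,0],[50,1.1,1.5,0.1,0],[50,1.1,1.5,0.1,0],[50,1.0,1.5,0.1,0],[50,0.5,1,0,0],[50,0,0,0,0],[50,0,0,0,0]]}}

```text
t: 27.07
tcp_pos: [0.5532, -0.1092, 0.1115]
tool_rot: [0.657, 0.754, -0.006, 0.003]
force: [0.1, -0.1, -1.7]
finger_gap: 0.633
```

```bash
python3 -c "
from h import *
state()"
```

```text
t 27.07 tcp [ 0.5532 -0.1092  0.1115] hold [ 0.5533 -0.109   0.1302] jaw 0.137 z [-0.004 -0.012 -1.   ] q [-0.39  0.61  1.69 -0.02  0.84 -0.51] gap 0.633 F [ 0.1 -0.1 -1.7]
```

{"op": "jog_arm", "data": {"commands": [[50,0.7,0.4,-0.5,0],[50,0.8,0.4,-0.8,0],[50,0.4,0.2,-0.8,0],[50,0,0,-0.8,0],[50,0,0,0,0]]}}

```text
t: 27.48
tcp_pos: [0.5723, -0.101, 0.0783]
tool_rot: [0.658, 0.753, -0.007, 0.002]
force: [-0.2, 0.8, -1.2]
finger_gap: 0.629
```

```bash
python3 -c "
from h import *
state()"
```

```text
t 27.48 tcp [ 0.5723 -0.101   0.0783] hold [ 0.5724 -0.1008  0.097 ] jaw 0.133 z [-0.006 -0.012 -1.   ] q [-0.36  0.68  1.66 -0.02  0.8  -0.48] gap 0.629 F [-0.2  0.8 -1.2]
```

{"op": "jog_arm", "data": {"commands": [[50,0.2,0.05,-0.8,0],[50,0.1,0.05,-0.8,0],[50,0,0,-0.6,0],[50,0,0,-0.3,0],[50,0,0,0,0]]}}

```text
t: 27.9
tcp_pos: [0.5745, -0.1006, 0.0491]
tool_rot: [0.659, 0.752, -0.007, 0.001]
force: [-0.5, 0.1, -0.7]
finger_gap: 0.633
```

```bash
python3 -c "
from h import *
state()
o,th=(.5495,.0881),.1388
s=snapshot('scene');t=snapshot('top')
G=(0,255,0)
h=.011+.0
c=S(o,th,0,-.19,0)
for q in (s,t):print([np.round(d['centre'],4).tolist() for d in models.pinpoint(q,'jar')])
pl=[(circ(.036,c,.011),G),(circ(.028,c,.101),(0,0,255))]
cv2.imwrite('pics/c4.png',np.hstack([crop(s,(*c[:2],.05),35,8,pl),crop(t,(*c[:2],.05),35,8,pl)])[:, :1120][::1])
g=cv2.imread('pics/c4.png');cv2.imwrite('pics/c4.png',cv2.resize(g,(800,400)))"
```

```text
t 27.9 tcp [ 0.5745 -0.1006  0.0491] hold [ 0.5746 -0.1004  0.0678] jaw 0.132 z [-0.009 -0.012 -1.   ] q [-0.36  0.73  1.67 -0.02  0.75 -0.48] gap 0.633 F [-0.5  0.1 -0.7]
[[0.5531, -0.2691, -0.0025], [0.5772, -0.1024, 0.0243], [0.3471, -0.34, 0.0006], [0.4455, -0.4097, 0.0028]]
[[0.45, -0.4128, -0.0032], [0.3487, -0.3375, 0.0007], [0.5489, -0.2671, 0.0031]]
```

View pics/c4.png

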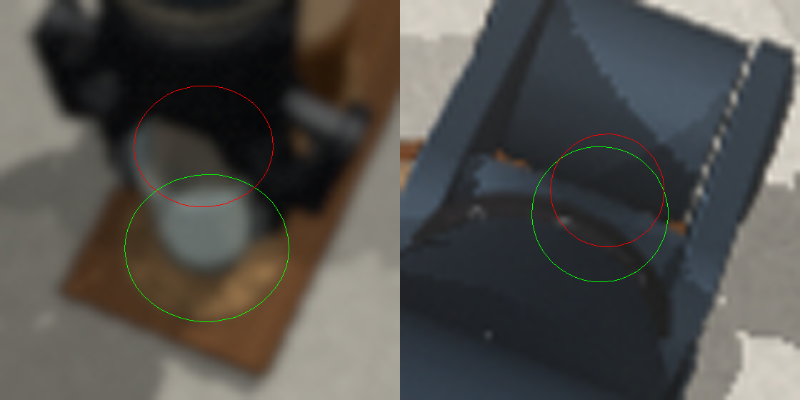

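The jar hangs centred over the cork seat. Lowering it the last few millimetres.

{"op": "jog_arm", "data": {"commands": [[50,0.05,0,-0.3,0],[50,0,0,-0.3,0],[50,0,0,-0.2,0],[50,0,0,0,0]]}}

```text
t: 28.43
tcp_pos: [0.5769, -0.1012, 0.0433]
tool_rot: [0.659, 0.752, -0.006, 0.003]
force: [-0.6, -0.5, -1.8]
finger_gap: 0.634
```

{"op": "jog_arm", "data": {"commands": [[50,-0.1,0.1,-0.2,0],[50,0,0,-0.2,0],[50,0,0,0,0]]}}

```text
t: 28.68
tcp_pos: [0.576, -0.1, 0.0401]
tool_rot: [0.659, 0.752, -0.006, 0.003]
force: [-0.5, -0.7, -1.1]
finger_gap: 0.632
```

{"op": "jog_arm", "data": {"commands": [[50,0,0,-0.2,0],[50,0,0,-0.1,0],[50,0,0,0,0]]}}

```text
t: 28.93
tcp_pos: [0.5761, -0.0997, 0.0404]
tool_rot: [0.659, 0.752, -0.006, 0.004]
force: [0.5, 0.0, -2.2]
finger_gap: 0.63
```

{"op": "jog_arm", "data": {"commands": [[50,0,0,-0.4,0],[50,0,0,-0.2,0]]}}

```text
t: 29.1
tcp_pos: [0.578, -0.0992, 0.0388]
tool_rot: [0.659, 0.752, -0.005, 0.006]
force: [-3.5, 2.3, 12.4]
finger_gap: 0.63
```

Contact (12 N upward). Opening.

{"op": "jog_arm", "data": {"commands": [[70,0,0,0,0],[80,0,0,0,0],[95,0,0,0,0],[95,0,0,0,0],[95,0,0,0,0]]}}

```text
t: 29.52
tcp_pos: [0.5794, -0.0994, 0.0392]
tool_rot: [0.659, 0.752, -0.004, 0.007]
force: [-0.2, -0.2, -0.1]
finger_gap: 0.948
```

```bash
python3 -c "
from h import *
state()"
```

```text
t 29.52 tcp [ 0.5794 -0.0994  0.0392] hold [ 0.5793 -0.0992  0.0578] jaw 0.132 z [ 0.006 -0.015 -1.   ] q [-0.35  0.75  1.67 -0.02  0.71 -0.47] gap 0.948 F [-0.2 -0.2 -0.1]
```

{"op": "jog_arm", "data": {"commands": [[95,-0.1,0,1,0],[95,0,0,1.5,0],[95,0,0,2,0],[95,0,0,2,0],[95,0,0,3,0],[95,0,0,3,0],[95,0,0,3,0],[95,0,0,1.5,0]]}}

```text
t: 30.18
tcp_pos: [0.572, -0.0981, 0.2125]
tool_rot: [0.659, 0.752, -0.007, -0.0]
force: [0.2, -0.3, -0.1]
finger_gap: 0.95
```

{"op": "jog_arm", "data": {"commands": [[95,-0.1,1,0,0],[95,-0.2,2,0,0],[95,-0.3,2,0,0],[95,-0.3,2,0,0],[95,-0.3,2,0,0],[95,-0.3,2,0,0],[95,-0.2,1,0,0],[95,0,0,0,0]]}}

```text
t: 30.85
tcp_pos: [0.5516, 0.0288, 0.2145]
tool_rot: [0.661, 0.751, -0.006, 0.002]
force: [0.1, -0.5, 0.2]
finger_gap: 0.95
```

```bash
python3 -c "
from h import *
state()
s=snapshot('scene');t=snapshot('top')
c=S((.5495,.0881),.1388,0,-.19,0)
for q in (s,t):print([np.round(d['centre'],4).tolist() for d in models.pinpoint(q,'jar')])
pl=[(circ(.036,c,.011),(0,255,0)),(circ(.028,c,.086),(0,0,255))]
g=np.hstack([crop(s,(*c[:2],.05),35,6,pl),crop(t,(*c[:2],.05),35,6,pl)]);cv2.imwrite('pics/c5.png',cv2.resize(g,(800,400)))"
```

```text
t 30.85 tcp [0.5516 0.0288 0.2145] hold [0.5517 0.029  0.2332] jaw 0.127 z [-0.005 -0.011 -1.   ] q [-0.14  0.45  1.63 -0.01  1.06 -0.26] gap 0.95 F [ 0.1 -0.5  0.2]
[[0.4422, -0.4116, -0.0002], [0.5533, -0.2682, -0.0009], [0.3467, -0.3359, 0.0024], [0.5792, -0.1013, 0.017]]
[[0.5511, -0.267, 0.0016], [0.576, -0.0976, 0.013], [0.3479, -0.3382, 0.0012], [0.4483, -0.4165, 0.0034]]
```

View pics/c5.png

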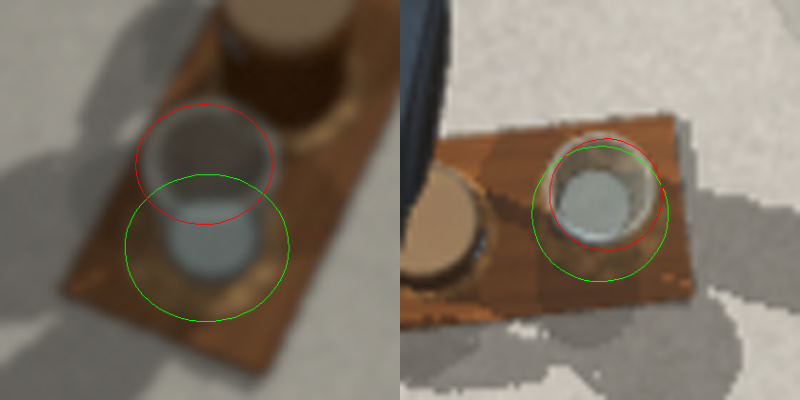

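The released jar stands upright on the far seat, within about 3 mm of its middle. On to the handle.

{"op": "jog_arm", "data": {"commands": [[95,-0.1,1,0,0],[95,-0.2,2,0,0],[95,-0.2,2,0,0],[95,-0.2,2,0,0.01],[95,-0.2,2,0,0.01],[95,-0.2,2,0,0],[95,0,1,0,0],[95,0,0,0,0]]}}

```text
t: 31.72
tcp_pos: [0.5454, 0.1448, 0.215]
tool_rot: [0.66, 0.751, -0.005, 0.005]
force: [0.1, -1.1, -0.3]
finger_gap: 0.952
```

```bash
python3 -c "
from h import *
state()"
```

```text
t 31.72 tcp [0.5454 0.1448 0.215 ] hold [0.5454 0.145  0.2337] jaw 0.129 z [ 0.001 -0.013 -1.   ] q [ 0.07  0.47  1.6  -0.01  1.07 -0.05] gap 0.952 F [ 0.1 -1.1 -0.3]
```

{"op": "jog_arm", "data": {"commands": [[95,-0.5,0.6,0,0],[95,-0.4,0.6,-0.6,0],[95,-0.1,0.1,-1,0],[95,-0.1,0,-1,0],[95,-0.1,0,-1,0],[95,-0.1,0,-1,0],[95,0,0,-0.6,0],[95,0,0,0,0]]}}

```text
t: 32.38
tcp_pos: [0.5306, 0.1542, 0.1573]
tool_rot: [0.662, 0.75, -0.006, 0.005]
force: [-0.9, -0.2, -0.3]
finger_gap: 0.946
```

```bash
python3 -c "
from h import *
state()"
```

```text
t 32.38 tcp [0.5306 0.1542 0.1573] hold [0.5306 0.1545 0.176 ] jaw 0.124 z [-0.001 -0.015 -1.   ] q [ 0.09  0.53  1.68 -0.02  0.93 -0.02] gap 0.946 F [-0.9 -0.2 -0.3]
```

{"op": "jog_arm", "data": {"commands": [[95,0.5,0.2,-0.3,0],[95,0.3,0.1,-0.6,0],[95,0.1,0,-0.8,0],[95,0,0,-0.6,0],[95,0,0,-0.2,0],[95,0,0,0,0]]}}

```text
t: 32.88
tcp_pos: [0.5418, 0.1565, 0.1296]
tool_rot: [0.663, 0.749, -0.006, 0.005]
force: [-0.4, -0.5, 0.4]
finger_gap: 0.953
```

```bash
python3 -c "
from h import *
state()
s=snapshot('scene')
print([np.round(d['centre'],4).tolist() for d in models.pinpoint(s,'handle')])
cv2.imwrite('pics/c6.png',crop(s,(.54,.157,.15),40,8,[]))"
```

```text
t 32.88 tcp [0.5418 0.1565 0.1296] hold [0.5418 0.1567 0.1483] jaw 0.122 z [ 0.    -0.015 -1.   ] q [ 0.09  0.59  1.68 -0.02  0.88 -0.02] gap 0.953 F [-0.4 -0.5  0.4]
[[0.5403, 0.1529, 0.1478], [0.5471, 0.0881, -0.0028]]
```

View pics/c6.png

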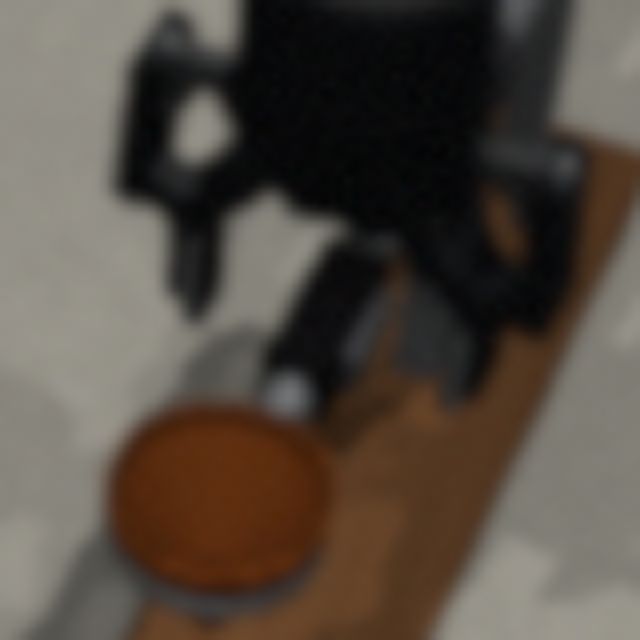

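The fingers straddle the handle and button, with the funnel clear in front. Gripping.

{"op": "jog_arm", "data": {"commands": [[15,0,0,0,0],[15,0,0,0,0],[15,0,0,0,0],[15,0,0,0,0],[15,0,0,0,0],[15,0,0,0,0],[15,0,0,0,0],[15,0,0,0,0]], "squeeze": 60}}

```text
t: 33.65
tcp_pos: [0.54, 0.1564, 0.1317]
tool_rot: [0.661, 0.75, -0.007, 0.005]
force: [0.4, -0.1, 0.1]
finger_gap: 0.27
```

```bash
python3 -c "
from h import *
state()"
```

```text
t 33.65 tcp [0.54   0.1564 0.1317] hold [0.54   0.1567 0.1504] jaw 0.127 z [-0.001 -0.017 -1.   ] q [ 0.09  0.58  1.68 -0.02  0.88 -0.02] gap 0.27 F [ 0.4 -0.1  0.1]
```

The gap is 23 mm, so the button is fully in. Pulling.

{"op": "jog_arm", "data": {"commands": [[15,0.1,-0.7,0,0],[15,0.2,-1.4,0,0],[15,0.2,-1.5,0,0],[15,0.2,-1.5,0,0],[15,0.2,-1.5,0,0]]}}

```text
t: 34.07
tcp_pos: [0.5485, 0.0941, 0.1317]
tool_rot: [0.66, 0.751, -0.004, 0.002]
force: [0.9, 5.3, -0.7]
finger_gap: 0.274
```

```bash
python3 -c "
from h import *
state()"
```

```text
t 34.07 tcp [0.5485 0.0941 0.1317] hold [0.5485 0.0943 0.1504] jaw 0.128 z [-0.001 -0.009 -1.   ] q [-0.03  0.57  1.69 -0.01  0.87 -0.15] gap 0.274 F [ 0.9  5.3 -0.7]
```

{"op": "jog_arm", "data": {"commands": [[15,0.2,-1.5,0,0],[15,0.2,-1.5,0,0],[15,0.2,-1.5,0,0],[15,0.2,-1.5,0,0],[15,0.2,-1.5,0,0]]}}

```text
t: 34.48
tcp_pos: [0.5588, 0.019, 0.1317]
tool_rot: [0.66, 0.751, -0.001, 0.0]
force: [0.9, 5.5, -0.2]
finger_gap: 0.274
```

```bash
python3 -c "
from h import *
state()"
```

```text
t 34.48 tcp [0.5588 0.019  0.1317] hold [0.5588 0.019  0.1504] jaw 0.128 z [-0.001 -0.002 -1.   ] q [-0.16  0.58  1.69 -0.    0.88 -0.29] gap 0.274 F [ 0.9  5.5 -0.2]
```

{"op": "jog_arm", "data": {"commands": [[15,0.15,-1.2,0,0],[15,0.15,-1,0,0],[15,0.1,-0.8,0,0],[15,0.1,-0.6,0,0]]}}

```text
t: 34.82
tcp_pos: [0.563, -0.0123, 0.1316]
tool_rot: [0.662, 0.749, 0.005, -0.006]
force: [2.5, 39.9, 5.5]
finger_gap: 0.271
```

```bash
python3 -c "
from h import *
state()"
```

```text
t 34.82 tcp [ 0.563  -0.0123  0.1316] hold [ 0.5631 -0.0126  0.1503] jaw 0.123 z [-0.003  0.015 -1.   ] q [-0.23  0.58  1.68  0.02  0.89 -0.36] gap 0.271 F [ 2.5 39.9  5.5]
```

It is at the end stop (40 N reaction). Now I ease to a lighter steady push.

{"op": "jog_arm", "data": {"commands": [[15,0.03,-0.3,0,0],[15,0.03,-0.25,0,0],[15,0.03,-0.25,0,0]], "squeeze": 60}}

```text
t: 35.07
tcp_pos: [0.563, -0.0116, 0.1317]
tool_rot: [0.662, 0.749, 0.01, -0.012]
force: [1.1, 10.3, -0.3]
finger_gap: 0.271
```

```bash
python3 -c "
from h import *
state()
s=snapshot('scene');t=snapshot('top');state()
c=S((.5495,.0881),.1388,0,-.19,0)
for q in (s,t):
  for k in ('handle','spout','jar'): print(k,[np.round(d['centre'],4).tolist() for d in models.pinpoint(q,k)])
pl=[]
g=np.hstack([crop(s,(*c[:2],.1),40,5,pl),crop(t,(*c[:2],.1),40,5,pl)]);cv2.imwrite('pics/c7.png',g);state()"
```

```text
t 35.07 tcp [ 0.563  -0.0116  0.1317] hold [ 0.5631 -0.0121  0.1504] jaw 0.124 z [-0.004  0.031 -1.   ] q [-0.23  0.58  1.68  0.04  0.89 -0.38] gap 0.271 F [ 1.1 10.3 -0.3]
t 35.17 tcp [ 0.563  -0.0116  0.1317] hold [ 0.5631 -0.0121  0.1504] jaw 0.124 z [-0.004  0.031 -1.   ] q [-0.23  0.58  1.68  0.04  0.89 -0.38] gap 0.272 F [ 1.  11.   0.2]
handle [[0.5645, -0.0109, 0.146], [0.5788, -0.1004, 0.0135]]
spout [[0.5783, -0.1022, 0.1068], [0.5452, 0.0889, -0.003]]
jar [[0.446, -0.4114, 0.0003], [0.3447, -0.3388, 0.0002], [0.5805, -0.0973, 0.013], [0.5537, -0.2709, 0.0003]]
handle []
spout [[0.5743, -0.0977, 0.0119]]
jar [[0.348, -0.3383, -0.0005], [0.5499, -0.2676, 0.0011], [0.4482, -0.4131, -0.0024]]
t 35.47 tcp [ 0.563  -0.0116  0.1317] hold [ 0.5631 -0.0121  0.1504] jaw 0.124 z [-0.004  0.031 -1.   ] q [-0.23  0.58  1.68  0.04  0.89 -0.38] gap 0.27 F [ 1.2 11.1 -0.4]
```

View pics/c7.png

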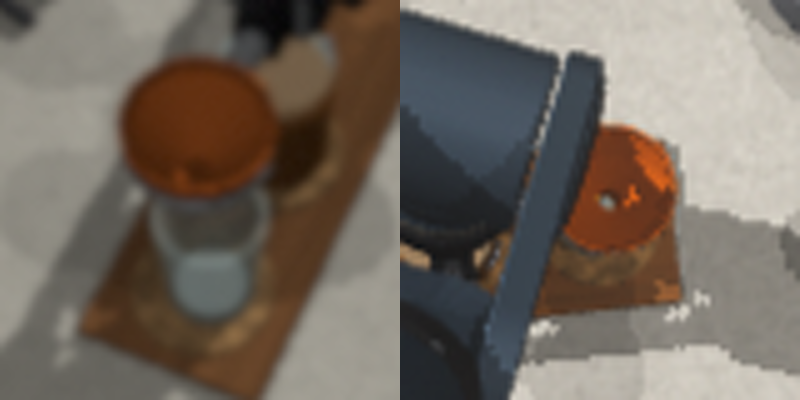

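The funnel is over the upright jar, and the arm is held steadily against its end stop at about 11 N, against a spring of 4.8 N. Handing in.

```bash
python3 -c "
from h import *
print(workorder.sign_off());state()"
```

```text
the job is handed in; nothing more can be done
None
the job is handed in; nothing more can be done
```

The job is done and handed in at about 35.5 s of the 54 s allowed; no verdict was reported.

**Jar:** The clear jar stands upright and released on the far cork seat. The final scene picture puts it about 3 to 5 mm off the middle, close to the 4 mm accuracy of the measurement. In the last top view the funnel and gripper hid the jar, so the network did not report it there.

**Funnel arm:**
- I gripped the handle across the thumb button; the fingers closed to about 23 mm, so the button is fully in.
- I pulled the arm out about 170 mm to the second stop. The reaction peaked at about 40 N on the wrist there, right at the 40 N pressing limit if that limit counts a gripped handle.
- I then eased to a steady push. The last reading before hand-in was 11 N, against a spring of 4.8 N, with a steady pose and grip.

**Last checks:**
- The network placed the spout at (0.578, -0.102) and the seat middle is at (0.576, -0.100), so the spout is over the jar.
- One disagreement: the top view's spout height (0.012 m) was wrong, probably a misread of the seat. Its x and y agreed.
- The green and purple look-alikes were still where they had been. I did not re-measure the other items; the robot was never brought near them, except that the pull passed above the flip-top jar.

**Lost time:** About 17 s went on removing a tool tilt that fast jogging had built up before the jar was picked up.

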